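Restock the workpiece pallet and restart the station

TASK

The pallet of the training station has two empty pockets: take the two spare workpieces, one lying on the slotted plate and one standing on edge in the roll chute, and seat one in each empty pocket, lying flat and fully down, without dropping them and leaving the four workpieces that are already in place. When the pallet is full, press the reset button on the operator box (the end one, farthest from the mushroom stop head) all the way in and let it go, then the start button in the middle. Leave the other things on the plate where they are.

Things in the scene. Friction and masses are not known exactly. Their poses are not given: they have to be found in the camera images.
- seated1: brown turned plastic disc, 44 mm in diameter, 28 mm thick, same at both ends, about 60 g; origin at its centre, z along its axis. One of the four that already sit flat in pockets of the pallet (which pockets differs every time); it stays where it is
- seated2: brown turned plastic disc, 44 mm in diameter, 28 mm thick, same at both ends, about 60 g; origin at its centre, z along its axis. One of the four that already sit flat in pockets of the pallet (which pockets differs every time); it stays where it is
- seated3: brown turned plastic disc, 44 mm in diameter, 28 mm thick, same at both ends, about 60 g; origin at its centre, z along its axis. One of the four that already sit flat in pockets of the pallet (which pockets differs every time); it stays where it is
- seated4: brown turned plastic disc, 44 mm in diameter, 28 mm thick, same at both ends, about 60 g; origin at its centre, z along its axis. One of the four that already sit flat in pockets of the pallet (which pockets differs every time); it stays where it is
- spare1: brown turned plastic disc, 44 mm in diameter, 28 mm thick, same at both ends, about 60 g; origin at its centre, z along its axis. Spare: lies flat on the slotted plate, between pallet and chute. Everything stands on a slotted aluminium plate whose flat top is at z = 0.030 m; a workpiece can be put down on the bare plate between pallet, chute and operator box (on its edge it may roll)
- spare2: brown turned plastic disc, 44 mm in diameter, 28 mm thick, same at both ends, about 60 g; origin at its centre, z along its axis. Spare: stands on edge in the roll chute, its axis level and across the chute, against the chute's end stop; its upper 32 mm stick out above the chute's walls
- pallet: pale acrylic plate 160 x 230 x 16 mm screwed on the slotted plate, two rows of three round pockets, 72 mm apart both ways. Each pocket is 48 mm wide and 11 mm deep; a seated workpiece stands 17 mm out of it. Four pockets hold a workpiece, two are empty, which ones differs. Origin under its centre; x along the short side, away from the robot, y along the long side
- pocket0 (a point): centre of a pocket's mouth, level with the pallet's top face; axes as the pallet's. It is in the row nearer the robot, at the robot-right end. A fully seated workpiece has its centre 3 mm above this point
- pocket1 (a point): centre of a pocket's mouth, level with the pallet's top face; axes as the pallet's. It is in the row nearer the robot, in the middle. A fully seated workpiece has its centre 3 mm above this point
- pocket2 (a point): centre of a pocket's mouth, level with the pallet's top face; axes as the pallet's. It is in the row nearer the robot, at the robot-left end. A fully seated workpiece has its centre 3 mm above this point
- pocket3 (a point): centre of a pocket's mouth, level with the pallet's top face; axes as the pallet's. It is in the row farther from the robot, at the robot-right end. A fully seated workpiece has its centre 3 mm above this point
- pocket4 (a point): centre of a pocket's mouth, level with the pallet's top face; axes as the pallet's. It is in the row farther from the robot, in the middle. A fully seated workpiece has its centre 3 mm above this point
- pocket5 (a point): centre of a pocket's mouth, level with the pallet's top face; axes as the pallet's. It is in the row farther from the robot, at the robot-left end. A fully seated workpiece has its centre 3 mm above this point
- chute: fixed roll chute on the robot's left: aluminium channel 190 mm long, 31 mm wide inside and 39 outside, side walls 12 mm high above its floor, sloping 8 degrees down towards the robot to an end stop 30 mm high, 6 mm thick; feet 60 mm wide. Origin under its middle, on the plate; x level and uphill along it, y across. Floor meets stop at x = -90, z = 16 mm.
- reset_top (a point): centre of the top of the reset button at rest. Fixed grey operator box 72 x 150 x 50 mm with three controls in a row along its long side, across the robot's view: mushroom stop head (40 mm across, 28 high) at the robot's right, start in the middle, reset on the left. Black cap 22 mm across, 10 mm above a 38 mm collar, top 72 mm above the plate; travel 6 mm, 1.5 N to start, 5 N fully in
- start_top (a point): centre of the top of the start button, the middle one of the three on the operator box, at rest, 42 mm from reset and 50 mm from the mushroom head; same size and spring as reset
- reset (a joint): travel of the reset button in m: 0 out, 0.006 fully in; springs back
- start (a joint): travel of the start button in m: 0 out, 0.006 fully in; springs back
- mouse: bystander: computer mouse 105 x 60 x 32 mm; origin under its centre
- screwdriver: bystander: black-handled screwdriver 190 mm long, lying along its x; origin under its middle
- bracket: bystander: aluminium angle bracket, 40 mm foot and 40 mm upright; origin under its foot's centre
- sensor: bystander: steel-bodied proximity sensor, an 18 mm barrel 70 mm long along x with two brass nuts, 28 mm high; origin under its middle
- nut_bin: bystander: small bin of slot nuts 90 x 70 x 45 mm; origin under its centre
Not all that is in view belongs to the job. Leave any purple or yellow look-alike of the spare1 alone. What is shaped like the spare2 but green is not meant.

How it is judged:
On the way, in this order (a step that is already met when the one before it is completed fails the run):
1. both spares lie in the two empty pockets, flat, fully down and let go (((horizontal distance between spare1 and pocket0 below 0.004 m and z of spare1 in the frame of pocket0 between 0 and 0.0045 m and angle between the z axis of spare1 and the z axis of pocket0, either way round below 0.06 rad) or (horizontal distance between spare1 and pocket1 below 0.004 m and z of spare1 in the frame of pocket1 between 0 and 0.0045 m and angle between the z axis of spare1 and the z axis of pocket1, either way round below 0.06 rad) or (horizontal distance between spare1 and pocket2 below 0.004 m and z of spare1 in the frame of pocket2 between 0 and 0.0045 m and angle between the z axis of spare1 and the z axis of pocket2, either way round below 0.06 rad) or (horizontal distance between spare1 and pocket3 below 0.004 m and z of spare1 in the frame of pocket3 between 0 and 0.0045 m and angle between the z axis of spare1 and the z axis of pocket3, either way round below 0.06 rad) or (horizontal distance between spare1 and pocket4 below 0.004 m and z of spare1 in the frame of pocket4 between 0 and 0.0045 m and angle between the z axis of spare1 and the z axis of pocket4, either way round below 0.06 rad) or (horizontal distance between spare1 and pocket5 below 0.004 m and z of spare1 in the frame of pocket5 between 0 and 0.0045 m and angle between the z axis of spare1 and the z axis of pocket5, either way round below 0.06 rad)) and ((horizontal distance between spare2 and pocket0 below 0.004 m and z of spare2 in the frame of pocket0 between 0 and 0.0045 m and angle between the z axis of spare2 and the z axis of pocket0, either way round below 0.06 rad) or (horizontal distance between spare2 and pocket1 below 0.004 m and z of spare2 in the frame of pocket1 between 0 and 0.0045 m and angle between the z axis of spare2 and the z axis of pocket1, either way round below 0.06 rad) or (horizontal distance between spare2 and pocket2 below 0.004 m and z of spare2 in the frame of pocket2 between 0 and 0.0045 m and angle between the z axis of spare2 and the z axis of pocket2, either way round below 0.06 rad) or (horizontal distance between spare2 and pocket3 below 0.004 m and z of spare2 in the frame of pocket3 between 0 and 0.0045 m and angle between the z axis of spare2 and the z axis of pocket3, either way round below 0.06 rad) or (horizontal distance between spare2 and pocket4 below 0.004 m and z of spare2 in the frame of pocket4 between 0 and 0.0045 m and angle between the z axis of spare2 and the z axis of pocket4, either way round below 0.06 rad) or (horizontal distance between spare2 and pocket5 below 0.004 m and z of spare2 in the frame of pocket5 between 0 and 0.0045 m and angle between the z axis of spare2 and the z axis of pocket5, either way round below 0.06 rad)) and linear speed of each of spare1, spare2 below 0.02 m/s and contact force between the fingers and spare1 below 0.2 N and contact force between the fingers and spare2 below 0.2 N), for 0.2 s.
2. the reset button is pressed (at least 4.5 mm) (value of joint reset above 0.0045 m and value of joint start below 0.002 m).
3. reset is out again and the start button is pressed (at least 4.5 mm) (value of joint start above 0.0045 m and value of joint reset below 0.002 m).
At the end, for the whole second after the job is handed in: both spares lie at rest in the formerly empty pockets: centre within 4 mm of the pocket's centre, 0 to 4.5 mm above its mouth (3 mm when fully down), axis within 0.06 rad of upright; the four other workpieces are within 6 mm of where they were; both buttons are out again (((horizontal distance between spare1 and pocket0 below 0.004 m and z of spare1 in the frame of pocket0 between 0 and 0.0045 m and angle between the z axis of spare1 and the z axis of pocket0, either way round below 0.06 rad) or (horizontal distance between spare1 and pocket1 below 0.004 m and z of spare1 in the frame of pocket1 between 0 and 0.0045 m and angle between the z axis of spare1 and the z axis of pocket1, either way round below 0.06 rad) or (horizontal distance between spare1 and pocket2 below 0.004 m and z of spare1 in the frame of pocket2 between 0 and 0.0045 m and angle between the z axis of spare1 and the z axis of pocket2, either way round below 0.06 rad) or (horizontal distance between spare1 and pocket3 below 0.004 m and z of spare1 in the frame of pocket3 between 0 and 0.0045 m and angle between the z axis of spare1 and the z axis of pocket3, either way round below 0.06 rad) or (horizontal distance between spare1 and pocket4 below 0.004 m and z of spare1 in the frame of pocket4 between 0 and 0.0045 m and angle between the z axis of spare1 and the z axis of pocket4, either way round below 0.06 rad) or (horizontal distance between spare1 and pocket5 below 0.004 m and z of spare1 in the frame of pocket5 between 0 and 0.0045 m and angle between the z axis of spare1 and the z axis of pocket5, either way round below 0.06 rad)) and ((horizontal distance between spare2 and pocket0 below 0.004 m and z of spare2 in the frame of pocket0 between 0 and 0.0045 m and angle between the z axis of spare2 and the z axis of pocket0, either way round below 0.06 rad) or (horizontal distance between spare2 and pocket1 below 0.004 m and z of spare2 in the frame of pocket1 between 0 and 0.0045 m and angle between the z axis of spare2 and the z axis of pocket1, either way round below 0.06 rad) or (horizontal distance between spare2 and pocket2 below 0.004 m and z of spare2 in the frame of pocket2 between 0 and 0.0045 m and angle between the z axis of spare2 and the z axis of pocket2, either way round below 0.06 rad) or (horizontal distance between spare2 and pocket3 below 0.004 m and z of spare2 in the frame of pocket3 between 0 and 0.0045 m and angle between the z axis of spare2 and the z axis of pocket3, either way round below 0.06 rad) or (horizontal distance between spare2 and pocket4 below 0.004 m and z of spare2 in the frame of pocket4 between 0 and 0.0045 m and angle between the z axis of spare2 and the z axis of pocket4, either way round below 0.06 rad) or (horizontal distance between spare2 and pocket5 below 0.004 m and z of spare2 in the frame of pocket5 between 0 and 0.0045 m and angle between the z axis of spare2 and the z axis of pocket5, either way round below 0.06 rad)) and linear speed of each of spare1, spare2 below 0.02 m/s and distance of each of seated1, seated2, seated3, seated4 from where it was at the start of the episode below 0.006 m and value of joint each of reset, start below 0.0015 m); the robot touches nothing.
It fails at once if a workpiece that already sat in the pallet is moved more than 10 mm (distance of any of seated1, seated2, seated3, seated4 from where it was at the start of the episode above 0.01 m).
It fails at once if a spare is dropped or thrown: it moves faster than 0.8 m/s (a fall of about 3 cm) while no finger touches it ((linear speed of spare1 above 0.8 m/s and contact force between the fingers and spare1 below 0.05 N) or (linear speed of spare2 above 0.8 m/s and contact force between the fingers and spare2 below 0.05 N)).
It fails at once if a button is pressed (more than 3 mm) while a pocket is still empty (value of joint any of reset, start above 0.003 m and not (((horizontal distance between spare1 and pocket0 below 0.004 m and z of spare1 in the frame of pocket0 between 0 and 0.0045 m and angle between the z axis of spare1 and the z axis of pocket0, either way round below 0.06 rad) or (horizontal distance between spare1 and pocket1 below 0.004 m and z of spare1 in the frame of pocket1 between 0 and 0.0045 m and angle between the z axis of spare1 and the z axis of pocket1, either way round below 0.06 rad) or (horizontal distance between spare1 and pocket2 below 0.004 m and z of spare1 in the frame of pocket2 between 0 and 0.0045 m and angle between the z axis of spare1 and the z axis of pocket2, either way round below 0.06 rad) or (horizontal distance between spare1 and pocket3 below 0.004 m and z of spare1 in the frame of pocket3 between 0 and 0.0045 m and angle between the z axis of spare1 and the z axis of pocket3, either way round below 0.06 rad) or (horizontal distance between spare1 and pocket4 below 0.004 m and z of spare1 in the frame of pocket4 between 0 and 0.0045 m and angle between the z axis of spare1 and the z axis of pocket4, either way round below 0.06 rad) or (horizontal distance between spare1 and pocket5 below 0.004 m and z of spare1 in the frame of pocket5 between 0 and 0.0045 m and angle between the z axis of spare1 and the z axis of pocket5, either way round below 0.06 rad)) and ((horizontal distance between spare2 and pocket0 below 0.004 m and z of spare2 in the frame of pocket0 between 0 and 0.0045 m and angle between the z axis of spare2 and the z axis of pocket0, either way round below 0.06 rad) or (horizontal distance between spare2 and pocket1 below 0.004 m and z of spare2 in the frame of pocket1 between 0 and 0.0045 m and angle between the z axis of spare2 and the z axis of pocket1, either way round below 0.06 rad) or (horizontal distance between spare2 and pocket2 below 0.004 m and z of spare2 in the frame of pocket2 between 0 and 0.0045 m and angle between the z axis of spare2 and the z axis of pocket2, either way round below 0.06 rad) or (horizontal distance between spare2 and pocket3 below 0.004 m and z of spare2 in the frame of pocket3 between 0 and 0.0045 m and angle between the z axis of spare2 and the z axis of pocket3, either way round below 0.06 rad) or (horizontal distance between spare2 and pocket4 below 0.004 m and z of spare2 in the frame of pocket4 between 0 and 0.0045 m and angle between the z axis of spare2 and the z axis of pocket4, either way round below 0.06 rad) or (horizontal distance between spare2 and pocket5 below 0.004 m and z of spare2 in the frame of pocket5 between 0 and 0.0045 m and angle between the z axis of spare2 and the z axis of pocket5, either way round below 0.06 rad)))).
It fails at once if both buttons are pressed at the same time (each more than 2 mm) (value of joint each of reset, start above 0.002 m).
It fails at once if a bystander (mouse, screwdriver, bracket, sensor, nut bin) is moved more than 30 mm (distance of any of mouse, screwdriver, bracket, sensor, nut_bin from where it was at the start of the episode above 0.03 m).
It also fails if it takes over 64 s, if anything falls off the work surface, if the arm or the gripper's body presses on something with over 40 N, if the wrist force passes 120 N, or if a joint passes its speed limit or range.

ROBOT

A 6-joint arm with a two-finger parallel gripper is mounted at the origin on the work surface. World frame = base frame: x ahead of the robot, y to its left, z up, the work surface at z = 0. Lengths are in m, angles in rad, forces in N, time in s.
With the tool pointing down it reaches from about 0.425 to 0.925 m from the base axis. Payload 12.5 kg.
Tool frame: the origin (TCP) lies on the centre line of the jaws, within the pads' length; the fingertips stand 22 mm ahead of it and the grasp point (between the pads) lies 3 mm ahead of it; z points along the fingers, y is the line along which they close (so a half turn about z gives the same grasp; the last joint's range is limited). The gripper opens to 85 mm and grips with 20 to 120 N. Pads are 22 mm wide; open, the fingers measure 114 mm over their backs; the gripper's body (76 mm by 85 mm) begins 54 mm behind the grasp point. The pads swing forward as they close: fully open they stand 13 mm farther back than shut.
Start: joints at [1.166, 0.491, 1.559, -0, 1.092, -0.106], TCP at [0.184, 0.597, 0.253] pointing down, gripper open.
Joint ranges: [-3.1, 3.1], [-0.84, 2.19], [0.05, 2.79], [-1.13, 4.28], [0.06, 2.93], [-2.69, 2.69]. Speed limits (rad/s): [2.22, 2.22, 2.79, 3.14, 3.14, 3.14].

INTERFACE

Orientations are given as a rotation vector (axis times angle).
In Python, from rig import readout, camera, order gives the robot as it stands. The module is installed in compiled form; this text tells all that it offers.
- The arm moves only by the tool carry_out, never from a script. Its argument "commands" is a list that holds one entry, the list of rows, each a list of 7 numbers: the shift along the world's x, y, z scaled (see below), then the turn, a rotation vector about the world's x, y, z scaled (see below), then the opening, from 0 (shut) to 1 (fully open). In form: [[[tx, ty, tz, wx, wy, wz, hand], ...]]. A call has 1 to 12 rows; each row shifts and turns the commanded pose from where the row before left it; what a row does not reach is not made up. The controller multiplies each number of a shift by 0.1 m and each number of a turn by 90 degrees. A row lasts 1/8 s, in which the tool goes at most 62.5 mm and 10.7 degrees, less where a joint would pass 70% of its speed; a pose out of reach is approached as far as the arm can. A call with a number of a shift or a turn outside -1 to 1 is refused whole. A call with a gripper value outside its range is refused whole. The fingers move at their own pace and stop on an object; "squeeze" is the grip in N (left out, the last holds). Time passes only in rows, so rows that do not move let the fingers close. It gives the time, the measured TCP pose, the force, the opening and the grip force at its end, in the units of the state.
- readout.state(): the state, without advancing time (a new reading comes with each control period).
- camera(name): name is "scene" or "top" or "wrist"; returns a dict with "frame" (384x512x3 uint8, blue, green, red), "camera_matrix" (3x3 intrinsics, pixels), "R" (3x3) and "t" (3): a world point X has camera coordinates R X + t. Camera axes: x right, y down, z forward; pixel columns grow to the right and rows downward; lengths in m; the calibration is good to about 2 mm. A picture is of the moment at which its call begins. There is no depth.
- order.finish_job(): hands the job in; it is judged then, once.
The state is a dict: "time_s": time; "joints": joint angles; "dq": joint speeds; "joint_torque": joint torques, N m; "eef_pos": TCP position; "ee_rot": TCP orientation; "contact_force": force on the tool from outside, world axes, zero at the start; "ft_torque": the same for the moment, N m; "width": opening from 0.0 (shut) to 1.0 (fully open); "grasp_force": force on a finger pad.
Only numpy, scipy, OpenCV 4.12 (cv2) and the standard library are available. Lean on these libraries where they do the work, as an engineer would, in place of code of your own. Each camera call takes 0.05 s, during which the arm holds its last target. There are 200 camera calls.

## Working session

There is one attempt and no reset: what is moved stays moved. The work goes in short steps, Python scripts to look and compute and a tool call to move; the robot and the scene stay as the last step left them, time stands still between calls to the robot, and variables do not carry over. Pictures are saved under pics/ and viewed, at most 10 in all, crops included, and the job is handed in when it is done.

Besides the shell and the picture viewer there is one more tool, called after "Call:" as name(argument=value, ...), one argument or row to a line, values as JSON. carry_out: Moves the arm, as the interface text tells. Its arguments: {"type":"object","properties":{"commands":{"type":"array","items":{"type":"array","items":{"type":"array","items":{"type":"number"}}}},"squeeze":{"type":"number"}},"required":["commands"]}

```bash
mkdir -p pics; cat > h.py <<'E'
import numpy as np, cv2
from rig import readout, camera, order
def ray(c,u,v,z):
    K,R,t=c["camera_matrix"],np.array(c["R"]),np.array(c["t"])
    d=R.T@np.linalg.inv(K)@np.array([u,v,1.]); o=-R.T@t
    return o+d*(z-o[2])/d[2]
def proj(c,X):
    p=np.array(c["camera_matrix"])@(np.array(c["R"])@np.array(X)+np.array(c["t"])); return p[:2]/p[2]
E
python3 - <<'E'
from h import *
import pickle
for n in("top","scene"):
    c=camera(n); pickle.dump(c,open(n+".pkl","wb")); cv2.imwrite(f"pics/{n}0.png",cv2.resize(c["frame"],(800,600),interpolation=cv2.INTER_CUBIC))
    print(n,-np.array(c["R"]).T@c["t"],c["camera_matrix"][0][0])
s=readout.state();print(s)
E
```

```text
top [ 3.51627722e-01 -2.65900497e-04  1.47325816e+00] 399.3299898392079
scene [1.08576469 0.8651777  0.94130626] 471.4246836746599
{'time_s': 0.1, 'joints': array([ 1.16643440e+00,  4.91509497e-01,  1.55936798e+00,  2.27025447e-05,
        1.09170161e+00, -1.05615185e-01]), 'dq': array([-0.00038581, -0.0008792 , -0.0015817 ,  0.00101735, -0.00020053,
       -0.00054436]), 'joint_torque': array([ 2.13699481e-03, -6.19444871e+01, -2.62027109e+01, -9.74202658e-05,
        2.87930096e-03,  2.52642246e-05]), 'eef_pos': array([0.18386868, 0.59716774, 0.25278689]), 'ee_rot': array([-4.67503433e-01, -3.10634141e+00,  1.49128795e-03]), 'contact_force': array([0.92807426, 0.1304142 , 0.37474664]), 'ft_torque': array([-0.02890506,  0.02037076, -0.03665801]), 'grasp_force': 0.0, 'width': 0.9984084367435653}
```

View pics/top0.png

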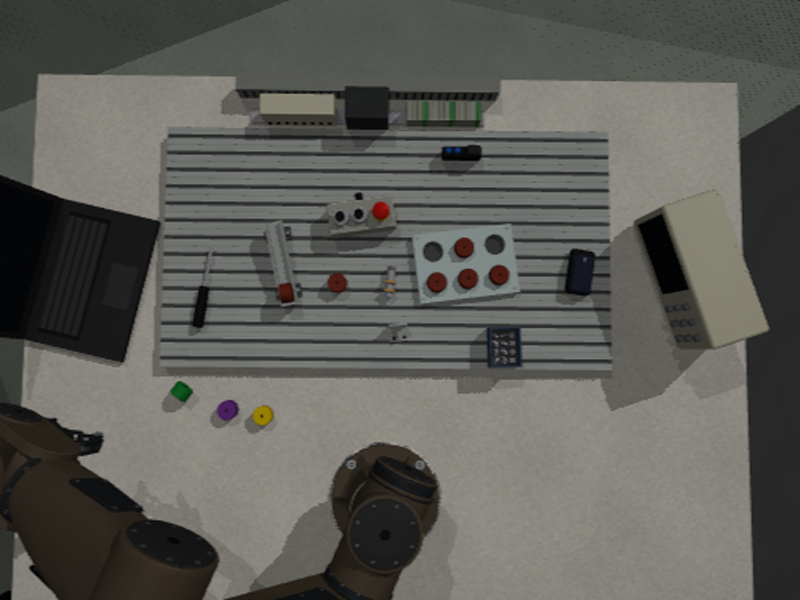

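View pics/scene0.png

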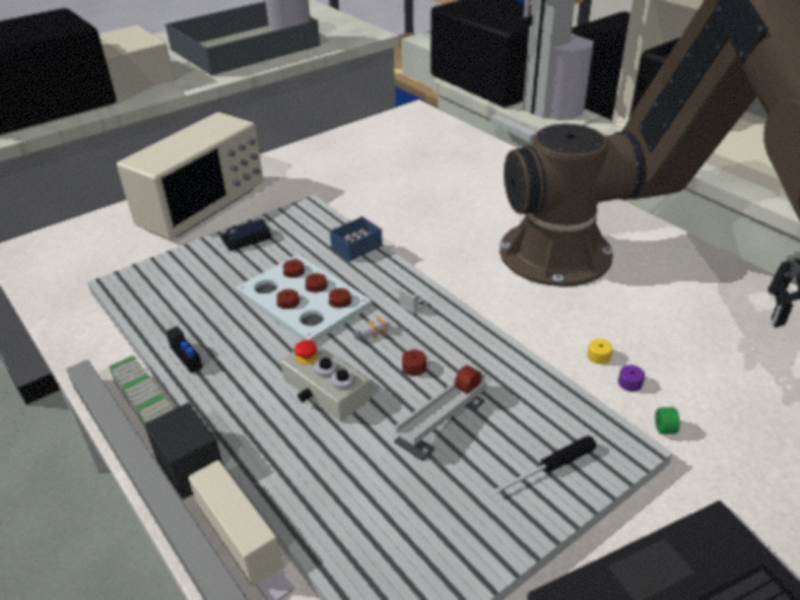

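Top view: the empty pockets are at (433,251) and (494,243), so pocket5 and pocket3. Spare1 is at (337,283) and spare2 is at (287,292) in the chute. Reset is at (340,216) and start at (358,213). The scene view agrees.

```bash
python3 - <<'E'
from h import *
import pickle
for n in("top","scene"):
    c=pickle.load(open(n+".pkl","rb")); f=c["frame"].astype(int); b,g,r=f[...,0],f[...,1],f[...,2]
    m=((r>70)&(r<190)&(r>2*g)&(r>2*b)).astype(np.uint8)
    k,l,st,ce=cv2.connectedComponentsWithStats(m)
    P=[]
    for i in range(1,k):
        if st[i,4]>40:
            print(n,ce[i].round(1),st[i],ray(c,*ce[i],.056).round(4),ray(c,*ce[i],.061).round(4))
c=pickle.load(open("top.pkl","rb"));s=1.5625
for nm,u,v,z in [("p5",433,251,.046),("p3",494,243.5,.046),("reset",340,216,.102),("start",358.5,213,.102),("stop",381,211,.1),("chute up",275,227,.07),("chute low",289,299,.06)]: print(nm,ray(c,(u+.5)/s-.5,(v+.5)/s-.5,z).round(4))
g=cv2.resize(c["frame"][115:205,160:340],None,fx=4.4,fy=4.4,interpolation=cv2.INTER_CUBIC); cv2.imwrite("pics/topc.png",g)
E
```

```text
top [243.3 134.3] [238 129  11  11  94] [0.6603 0.0158 0.056 ] [0.6592 0.0157 0.061 ]
top [297.2 157.4] [292 152  11  11  78] [ 0.5784 -0.1779  0.056 ] [ 0.5776 -0.1773  0.061 ]
top [319.6 174.9] [315 170  10  11  78] [ 0.5159 -0.2582  0.056 ] [ 0.5153 -0.2573  0.061 ]
top [299.6 177.2] [295 172  10  11  81] [ 0.5072 -0.1868  0.056 ] [ 0.5067 -0.1861  0.061 ]
top [215.2 180.1] [210 175  11  11  89] [0.494  0.1144 0.056 ] [0.4935 0.114  0.061 ]
top [279.6 179.9] [275 175  10  11  85] [ 0.4968 -0.1151  0.056 ] [ 0.4962 -0.1147  0.061 ]
scene [187.  171.1] [183 167  10  10  69] [ 0.5183 -0.2551  0.056 ] [ 0.5215 -0.2488  0.061 ]
scene [201.4 180.2] [197 176  11  10  81] [ 0.509  -0.1841  0.056 ] [ 0.5122 -0.1782  0.061 ]
scene [183.5 190.5] [179 187  11   9  79] [ 0.5799 -0.1749  0.056 ] [ 0.5827 -0.169   0.061 ]
scene [216.7 189.7] [212 186  11  10  81] [ 0.4991 -0.1136  0.056 ] [ 0.5024 -0.1081  0.061 ]
scene [196.7 223.3] [189 218  13  11  80] [ 0.6283 -0.0226  0.056 ] [ 0.6309 -0.0175  0.061 ]
scene [264.1 230.6] [259 225  13  14 135] [0.5008 0.1203 0.056 ] [0.5041 0.1245 0.061 ]
scene [297.5 241.8] [292 235  13  15 123] [0.459  0.2104 0.056 ] [0.4625 0.2141 0.061 ]
p5 [ 0.5681 -0.1062  0.046 ]
p3 [ 0.5869 -0.2473  0.046 ]
reset [0.636  0.1051 0.102 ]
start [0.6432 0.0641 0.102 ]
stop [0.6486 0.0141 0.1   ]
chute up [0.6158 0.2545 0.07  ]
chute low [0.4531 0.2211 0.06  ]
```

View pics/topc.png

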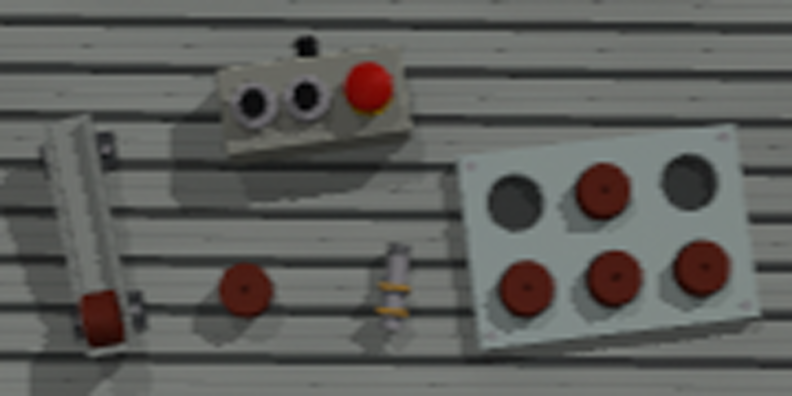

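Spare1 is at (0.494, 0.114). The pallet yaw is about 7.5°, which puts p5 at (0.568, -0.106) and p3 at (0.587, -0.249). The direct measurements agree with these, so I move over spare1.

Call:
carry_out(
  commands=[
    [[0.28, -0.44, 0, 0, 0, -0.0206, 1], [0.28, -0.44, 0, 0, 0, -0.0206, 1], [0.28, -0.44, 0, 0, 0, -0.0206, 1], [0.28, -0.44, 0, 0, 0, -0.0206, 1], [0.28, -0.44, 0, 0, 0, -0.0206, 1], [0.28, -0.44, 0, 0, 0, -0.0206, 1], [0.28, -0.44, 0, 0, 0, -0.0206, 1], [0.28, -0.44, 0, 0, 0, -0.0206, 1], [0.28, -0.44, 0, 0, 0, -0.0206, 1], [0.28, -0.44, -0.2, 0, 0, -0.0206, 1], [0.3, -0.43, -0.3, 0, 0, -0.0206, 1], [0, 0, 0, 0, 0, 0, 1]],
  ],
  squeeze=40,
)

```text
time_s: 1.6
eef_pos: [0.4947, 0.1118, 0.2012]
ee_rot: [-1.016, -2.97, 0.002]
contact_force: [0.1, 0.2, -0.6]
width: 0.999
grasp_force: 0.0
```

```bash
python3 - <<'E'
from h import *
from scipy.spatial.transform import Rotation as Ro
s=readout.state();print(s["time_s"],s["eef_pos"].round(4),np.array(Ro.from_rotvec(s["ee_rot"]).as_matrix()).round(3),s["joints"].round(2),s["contact_force"].round(2))
c=camera("wrist");f=c["frame"].astype(int); b,g,r=f[...,0],f[...,1],f[...,2]
m=((r>60)&(r>2*g)&(r>2*b)).astype(np.uint8)
k,l,st,ce=cv2.connectedComponentsWithStats(m)
for i in range(1,k):
    if st[i,4]>100: print(ce[i].round(1),st[i],ray(c,*ce[i],.056).round(4),ray(c,*ce[i],.091).round(4))
print(-np.array(c["R"]).T@c["t"])
cv2.imwrite("pics/w1.png",c["frame"])
E
```

```text
1.6 [0.4947 0.1118 0.2012] [[-0.791  0.612 -0.003]
 [ 0.612  0.791 -0.   ]
 [ 0.002 -0.002 -1.   ]] [ 0.09  0.39  1.9  -0.    0.85 -0.82] [ 0.13  0.18 -0.61]
[360.2  70.7] [ 326   39   67   66 2686] [0.4685 0.233  0.056 ] [0.4636 0.2235 0.091 ]
[259.3 181.3] [ 236  156   48   50 1818] [0.4914 0.1166 0.056 ] [0.4834 0.1224 0.091 ]
[ 69.9 311. ] [ 57 298  29  24 309] [ 0.4826 -0.1133  0.056 ] [ 0.4758 -0.0773  0.091 ]
[0.43091442 0.16067662 0.32178994]
```

View pics/w1.png

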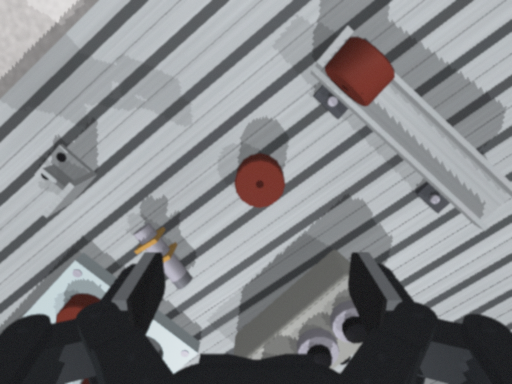

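The wrist view shows spare1 at (260,182), its path clear. I descend and grasp it.

Call:
carry_out(
  commands=[
    [[-0.02, 0.02, -0.4, 0, 0, 0, 1], [0, 0, -0.4, 0, 0, 0, 1], [0, 0, -0.3, 0, 0, 0, 1], [0, 0, -0.2, 0, 0, 0, 1], [0, 0, -0.06, 0, 0, 0, 1], [0, 0, 0, 0, 0, 0, 1]],
  ],
)

```text
time_s: 2.4
eef_pos: [0.4919, 0.1169, 0.0678]
ee_rot: [1.009, 2.975, 0.0]
contact_force: [-0.4, -0.3, 0.4]
width: 1.001
grasp_force: 0.0
```

```bash
python3 - <<'E'
from h import *
s=readout.state();print(s["time_s"],s["eef_pos"].round(4),s["contact_force"].round(2),s["dq"].round(3))
c=camera("wrist");f=c["frame"].astype(int); b,g,r=f[...,0],f[...,1],f[...,2]
m=((r>60)&(r>2*g)&(r>2*b)).astype(np.uint8)
k,l,st,ce=cv2.connectedComponentsWithStats(m)
for i in range(1,k):
    if st[i,4]>100: print(ce[i].round(1),st[i],ray(c,*ce[i],.056).round(4),ray(c,*ce[i],.091).round(4))
cv2.imwrite("pics/w2.png",c["frame"])
E
```

```text
2.4 [0.4919 0.1169 0.0678] [-0.39 -0.34  0.45] [-0.006 -0.015 -0.006 -0.     0.005 -0.003]
[463.7  64.4] [ 393    0  119  139 8598] [0.4687 0.2345 0.056 ] [0.4578 0.2162 0.091 ]
[263.1 253.6] [ 211  213   91   89 3776] [0.487  0.1241 0.056 ] [0.4712 0.1351 0.091 ]
```

View pics/w2.png

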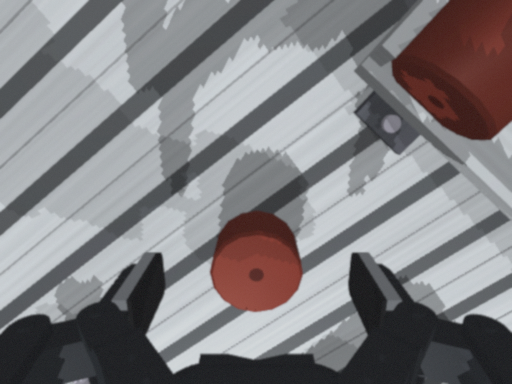

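Spare1's hole is at (257,274) and the finger midline is at column 256, so it is centred. I close on it.

Call:
carry_out(
  commands=[
    [[0, 0, -0.02, 0, 0, 0, 1], [0, 0, 0, 0, 0, 0, 0.4], [0, 0, 0, 0, 0, 0, 0.3], [0, 0, 0, 0, 0, 0, 0.3], [0, 0, 0, 0, 0, 0, 0.3], [0, 0, 0, 0, 0, 0, 0.3], [0, 0, 0, 0, 0, 0, 0.3]],
  ],
  squeeze=40,
)

```text
time_s: 3.32
eef_pos: [0.4921, 0.1163, 0.0658]
ee_rot: [1.01, 2.974, 0.0]
contact_force: [-2.1, 0.1, 6.3]
width: 0.494
grasp_force: 39.7
```

```bash
python3 - <<'E'
from h import *
s=readout.state();print(s["time_s"],s["eef_pos"].round(4),s["contact_force"].round(2),s["width"],s["grasp_force"])
c=camera("wrist")
f=c["frame"].astype(int); b,g,r=f[...,0],f[...,1],f[...,2]
m=((r>60)&(r>2*g)&(r>2*b)).astype(np.uint8)
# hole: dark pixels inside disc
sub=f[230:330,200:310]; k,l,st,ce=cv2.connectedComponentsWithStats(m)
i=[j for j in range(1,k) if 220<ce[j][0]<290 and st[j,4]>500][0]
cn=cv2.findContours((l==i).astype(np.uint8),cv2.RETR_CCOMP,cv2.CHAIN_APPROX_NONE)[0]
for q in cn: print(len(q), q.mean(0).round(1), ray(c,*q.mean(0)[0],.058).round(4))
E
```

```text
3.325 [0.4921 0.1163 0.0658] [-2.09  0.05  6.3 ] 0.493732692042291 39.653082489967346
563 [[255.3 250.2]] [0.4818 0.123  0.058 ]
12 [[283.  300.6]] [0.5109 0.1172 0.058 ]
6 [[280.  298.5]] [0.5091 0.1168 0.058 ]
8 [[286.5 298. ]] [0.5107 0.1194 0.058 ]
4 [[286. 296.]] [0.5097 0.1198 0.058 ]
4 [[284. 295.]] [0.5086 0.1194 0.058 ]
6 [[289.5 294. ]] [0.5098 0.1218 0.058 ]
4 [[281. 294.]] [0.5073 0.1186 0.058 ]
10 [[278.6 295.1]] [0.5071 0.1174 0.058 ]
4 [[288. 292.]] [0.5084 0.1219 0.058 ]
9 [[282.1 292.2]] [0.5069 0.1196 0.058 ]
4 [[285. 290.]] [0.5067 0.1214 0.058 ]
4 [[280. 290.]] [0.5053 0.1195 0.058 ]
4 [[279. 288.]] [0.5041 0.1198 0.058 ]
4 [[286. 287.]] [0.5057 0.1227 0.058 ]
4 [[289. 286.]] [0.5061 0.1242 0.058 ]
4 [[279. 286.]] [0.5032 0.1205 0.058 ]
4 [[275. 286.]] [0.5021 0.119  0.058 ]
11 [[272.8 287.4]] [0.5021 0.1177 0.058 ]
4 [[287. 285.]] [0.5051 0.1237 0.058 ]
4 [[280. 285.]] [0.5031 0.1211 0.058 ]
4 [[278. 285.]] [0.5025 0.1204 0.058 ]
4 [[274. 285.]] [0.5014 0.1189 0.058 ]
4 [[277. 284.]] [0.5018 0.1204 0.058 ]
4 [[275. 284.]] [0.5012 0.1196 0.058 ]
4 [[289. 283.]] [0
[... 7689 characters left out ...]
0.058 ]
6 [[271.5 224. ]] [0.476  0.1364 0.058 ]
27 [[262.7 227.2]] [0.4749 0.1324 0.058 ]
4 [[248. 224.]] [0.4698 0.1282 0.058 ]
11 [[246.1 225.7]] [0.4699 0.1271 0.058 ]
11 [[278.7 223.9]] [0.4779 0.1389 0.058 ]
8 [[267.  223.5]] [0.4746 0.1349 0.058 ]
4 [[245. 223.]] [0.4686 0.1275 0.058 ]
13 [[238.  224.5]] [0.4673 0.1246 0.058 ]
7 [[232.3 223.7]] [0.4655 0.1229 0.058 ]
7 [[264.3 222.7]] [0.4736 0.1342 0.058 ]
8 [[236.  222.5]] [0.466  0.1245 0.058 ]
4 [[235. 221.]] [0.4652 0.1246 0.058 ]
13 [[274.2 221.4]] [0.4757 0.138  0.058 ]
19 [[260.2 221.8]] [0.4722 0.1331 0.058 ]
4 [[253. 220.]] [0.4696 0.1311 0.058 ]
7 [[253.3 217.7]] [0.4688 0.1319 0.058 ]
4 [[245. 216.]] [0.466  0.1295 0.058 ]
```

Spare1 is gripped and centred; the hole works out at about the TCP. I lift it and go to a spot from which pocket5 is visible.

Call:
carry_out(
  commands=[
    [[0, 0, 0.3, 0, 0, 0, 0.3], [0, 0, 0.5, 0, 0, 0, 0.3], [0, 0, 0.5, 0, 0, 0, 0.3], [0.2, -0.42, 0, 0, 0, 0, 0.3], [0.2, -0.42, 0, 0, 0, 0, 0.3], [0.2, -0.42, 0, 0, 0, 0, 0.3], [0.2, -0.42, 0, 0, 0, 0, 0.3], [0.2, -0.42, 0, 0, 0, 0, 0.3], [0.22, -0.49, 0, 0, 0, 0, 0.3], [0, 0, 0, 0, 0, 0, 0.3], [0, 0, 0, 0, 0, 0, 0.3]],
  ],
)

```text
time_s: 4.75
eef_pos: [0.6134, -0.1424, 0.1949]
ee_rot: [-1.011, -2.973, -0.0]
contact_force: [-0.4, 0.1, -0.4]
width: 0.496
grasp_force: 41.1
```

```bash
python3 - <<'E'
from h import *
s=readout.state();print(s["time_s"],s["eef_pos"].round(4),s["contact_force"].round(2),s["width"],s["grasp_force"])
c=camera("wrist");cv2.imwrite("pics/w3.png",c["frame"])
import pickle;pickle.dump(c,open("w3.pkl","wb"))
for n,X in dict(p5=(.568,-.106,.046),p3=(.587,-.249,.046),s4=(.5776,-.1773,.063)).items(): print(n,proj(c,X).round(1))
E
```

```text
4.75 [ 0.6134 -0.1424  0.1949] [-0.41  0.08 -0.42] 0.495545803972913 41.13976836204529
p5 [258.3 118.3]
p3 [147.4 231.7]
s4 [196.5 183.6]
```

View pics/w3.png

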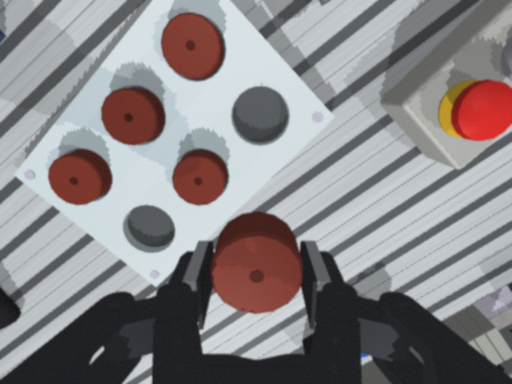

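Pocket5 appears at (260,114) and pocket3 at (149,227). The held disc's hole is at (256,276), and the seated holes are at (198,181) and (128,117).

```bash
python3 - <<'E'
from h import *
import pickle
c=pickle.load(open("w3.pkl","rb"));g=cv2.cvtColor(c["frame"],cv2.COLOR_BGR2GRAY)
for nm,(x,y) in dict(p5=(260,114),p3=(149,227)).items():
    m=np.zeros_like(g); m[y-34:y+34,x-34:x+34]=(g[y-34:y+34,x-34:x+34]<130)*255
    cn=max(cv2.findContours(cv2.morphologyEx(m,cv2.MORPH_OPEN,np.ones((5,5))),cv2.RETR_EXTERNAL,cv2.CHAIN_APPROX_NONE)[0],key=cv2.contourArea)
    P=np.array([ray(c,*q,.046)[:2]*1000 for q in cn[:,0].astype(float)],np.float32)
    e=cv2.minEnclosingCircle(P); print(nm,cv2.boundingRect(cn),np.round(e[0],1),2*e[1],cv2.fitEllipse(P))
for nm,q,z in [("s4",(198,181),.063),("s1",(128,117),.063),("s2",(190,45),.063),("s0",(74,180),.063),("held",(256,276),.187)]: print(nm,ray(c,*q,z).round(4))
E
```

```text
p5 (232, 87, 57, 57) [ 567.3 -103.7] 46.25410842895508 ((567.2660522460938, -103.77549743652344), (45.29016876220703, 45.67142105102539), 114.93834686279297)
p3 (124, 206, 51, 46) [ 585.7 -245.9] 46.5015983581543 ((585.81005859375, -245.8820037841797), (45.20722198486328, 45.376033782958984), 178.87826538085938)
s4 [ 0.5767 -0.1749  0.063 ]
s1 [ 0.505  -0.1843  0.063 ]
s2 [ 0.4957 -0.113   0.063 ]
s0 [ 0.5143 -0.2549  0.063 ]
held [ 0.6139 -0.1435  0.187 ]
```

Pocket5 is at (0.5673, -0.1038), and the lattice built from the seated holes confirms it. I shift by (-46.6, +39.7) mm and lower to just above the mouth.

Call:
carry_out(
  commands=[
    [[-0.233, 0.2, 0, 0, 0, 0, 0.3], [-0.233, 0.2, -0.2, 0, 0, 0, 0.3], [0, 0, -0.4, 0, 0, 0, 0.3], [0, 0, -0.35, 0, 0, 0, 0.3], [0, 0, -0.1, 0, 0, 0, 0.3], [0, 0, 0, 0, 0, 0, 0.3], [0, 0, 0, 0, 0, 0, 0.3]],
  ],
)

```text
time_s: 5.68
eef_pos: [0.5679, -0.1026, 0.0916]
ee_rot: [1.009, 2.973, 0.0]
contact_force: [0.6, 0.1, 0.2]
width: 0.493
grasp_force: 41.1
```

```bash
python3 - <<'E'
from h import *
s=readout.state();print(s["time_s"],s["eef_pos"].round(4),s["contact_force"].round(2))
c=camera("wrist");cv2.imwrite("pics/w4.png",c["frame"][100:330,130:390])
E
```

```text
5.675 [ 0.5679 -0.1026  0.0916] [0.61 0.12 0.21]
```

View pics/w4.png

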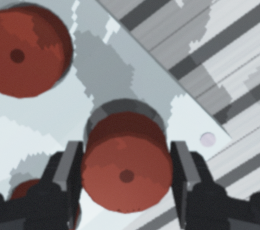

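The disc is laterally centred over the pocket, whose rim shows behind it. I make a small correction and lower.

Call:
carry_out(
  commands=[
    [[-0.01, 0, -0.06, 0, 0, 0, 0.3], [0, 0, -0.05, 0, 0, 0, 0.3], [0, 0, -0.04, 0, 0, 0, 0.3], [0, 0, -0.03, 0, 0, 0, 0.3], [0, 0, 0, 0, 0, 0, 0.3]],
  ],
)

```text
time_s: 6.35
eef_pos: [0.5663, -0.1027, 0.072]
ee_rot: [-1.01, -2.974, -0.0]
contact_force: [0.5, -0.5, -0.9]
width: 0.497
grasp_force: 41.1
```

It went in without contact force. I lower the last millimetre, release and rise.

Call:
carry_out(
  commands=[
    [[0, 0, -0.012, 0, 0, 0, 0.3], [0, 0, 0, 0, 0, 0, 0.3], [0, 0, 0, 0, 0, 0, 0.6], [0, 0, 0, 0, 0, 0, 0.8], [0, 0, 0, 0, 0, 0, 0.8], [0, 0, 0.2, 0, 0, 0, 0.8], [0, 0, 0.5, 0, 0, 0, 0.8], [0, 0, 0.5, 0, 0, 0, 0.8], [0, 0, 0.2, 0, 0, 0, 0.8], [0, 0, 0, 0, 0, 0, 0.8]],
  ],
)

```text
time_s: 7.6
eef_pos: [0.5667, -0.1028, 0.2125]
ee_rot: [1.009, 2.972, 0.0]
contact_force: [-0.1, -0.3, -0.5]
width: 0.796
grasp_force: 0.0
```

```bash
cat >> h.py <<'E'
def state():
    s=readout.state();print(s["time_s"],s["eef_pos"].round(4),s["contact_force"].round(2),s["ee_rot"].round(3),"w",round(s["width"],3),round(s["grasp_force"],1),s["joints"].round(2))
def brown(c,z,zs=.063):
    f=c["frame"].astype(int); b,g,r=f[...,0],f[...,1],f[...,2]
    k,l,st,ce=cv2.connectedComponentsWithStats(((r>60)&(r>2*g)&(r>2*b)).astype(np.uint8))
    for i in range(1,k):
        if st[i,4]>200: print(ce[i].round(1),st[i],ray(c,*ce[i],z).round(4))
E
python3 - <<'E'
from h import *
state(); c=camera("wrist"); brown(c,.06)
cv2.imwrite("pics/w5.png",c["frame"])
E
```

```text
7.6 [ 0.5667 -0.1028  0.2125] [-0.12 -0.27 -0.46] [1.009 2.972 0.   ] w 0.796 0.0 [-0.29  0.47  1.73  0.    0.94 -1.21]
[196.7 125.9] [ 171  101   52   51 2041] [ 0.4957 -0.1115  0.06  ]
[143.7 182.9] [ 119  158   52   49 1859] [ 0.5049 -0.1815  0.06  ]
[256. 183.] [ 233  158   47   50 1724] [ 0.5655 -0.1025  0.06  ]
[446.7 190.4] [ 420  166   54   50 2099] [0.6749 0.0289 0.06  ]
[ 95.7 234. ] [  71  210   52   47 1675] [ 0.5138 -0.2516  0.06  ]
[202.5 233.7] [ 180  210   46   47 1521] [ 0.5744 -0.1722  0.06  ]
```

View pics/w5.png

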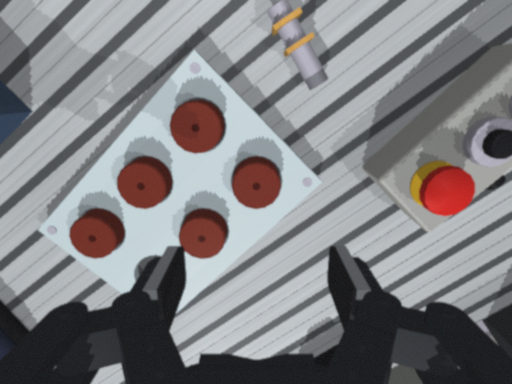

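The wrist view shows spare1 at (256,183), flush with its row in pocket5, and the neighbours undisturbed. Next I go over spare2 with the fingers turned across the chute.

Call:
carry_out(
  commands=[
    [[-0.145, 0.47, 0, 0, 0, 0.077, 0.8], [-0.145, 0.47, 0, 0, 0, 0.077, 0.8], [-0.145, 0.47, 0, 0, 0, 0.077, 0.8], [-0.145, 0.47, 0, 0, 0, 0.077, 0.8], [-0.145, 0.47, 0, 0, 0, 0.077, 0.8], [-0.145, 0.47, 0, 0, 0, 0.077, 0.8], [-0.147, 0.47, 0, 0, 0, 0.077, 0.8], [0, 0, 0, 0, 0, 0, 0.8], [0, 0, 0, 0, 0, 0, 0.8]],
  ],
)

```text
time_s: 8.78
eef_pos: [0.4644, 0.226, 0.2101]
ee_rot: [0.3, -3.125, 0.001]
contact_force: [-0.0, -0.4, 0.1]
width: 0.801
grasp_force: 0.0
```

```bash
python3 - <<'E'
from h import *
import pickle
state(); c=camera("wrist"); pickle.dump(c,open("w6.pkl","wb")); brown(c,.091)
cv2.imwrite("pics/w6.png",c["frame"])
E
```

```text
8.775 [0.4644 0.226  0.2101] [-0.03 -0.42  0.09] [ 3.000e-01 -3.125e+00  1.000e-03] w 0.801 0.0 [ 0.33  0.39  1.87 -0.    0.88 -1.44]
[255.8 193.1] [ 240  169   33   48 1413] [0.4614 0.2262 0.091 ]
[  4.5 345. ] [  0 331  13  30 251] [0.6515 0.0255 0.091 ]
```

View pics/w6.png

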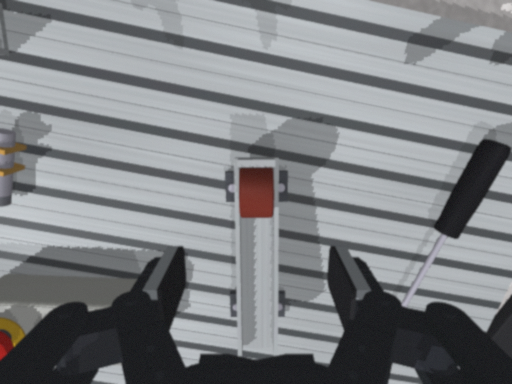

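The fingers line up with the chute, whose sides run vertically at columns 237–278. Spare2 sits centred at (256,193) and works out to x ≈ 0.467. I descend to its mid-height and grip it across its faces.

Call:
carry_out(
  commands=[
    [[0.028, 0.005, -0.3, 0, 0, 0, 0.8], [0, 0, -0.4, 0, 0, 0, 0.8], [0, 0, -0.3, 0, 0, 0, 0.8], [0, 0, -0.15, 0, 0, 0, 0.8], [0, 0, -0.02, 0, 0, 0, 0.8], [0, 0, 0, 0, 0, 0, 0.5], [0, 0, 0, 0, 0, 0, 0.25], [0, 0, 0, 0, 0, 0, 0.15], [0, 0, 0, 0, 0, 0, 0.15], [0, 0, 0, 0, 0, 0, 0.15], [0, 0, 0, 0, 0, 0, 0.15]],
  ],
  squeeze=40,
)

```text
time_s: 10.2
eef_pos: [0.4678, 0.227, 0.0951]
ee_rot: [-0.301, 3.125, 0.001]
contact_force: [-1.3, -0.3, 6.7]
width: 0.316
grasp_force: 41.1
```

Gripped; the width matches 28 mm. I lift, move to the bare plate where spare1 lay, and tilt 45° about the chute direction.

Call:
carry_out(
  commands=[
    [[0, 0, 0.2, 0, 0, 0, 0.15], [0, 0, 0.4, 0, 0, 0, 0.15], [0, 0, 0.5, 0, 0, 0, 0.15], [0.05, -0.3, 0.1, 0, 0, 0, 0.15], [0.05, -0.3, 0, 0.07, 0.0136, 0, 0.15], [0.05, -0.3, 0, 0.07, 0.0136, 0, 0.15], [0.05, -0.3, 0, 0.07, 0.0136, 0, 0.15], [0.02, -0.07, 0, 0.07, 0.0136, 0, 0.15], [0, 0, 0, 0.07, 0.0136, 0, 0.15], [0, 0, 0, 0.07, 0.0136, 0, 0.15], [0, 0, 0, 0.07, 0.0136, 0, 0.15], [0, 0, 0, 0, 0, 0, 0.15]],
  ],
)

```text
time_s: 11.7
eef_pos: [0.4896, 0.0991, 0.2136]
ee_rot: [0.269, -2.824, -1.167]
contact_force: [0.1, 0.2, -0.0]
width: 0.32
grasp_force: 40.3
```

```bash
python3 - <<'E'
from h import *
from scipy.spatial.transform import Rotation as Ro
state(); print(Ro.from_rotvec(readout.state()["ee_rot"]).as_matrix().round(3))
E
```

```text
11.7 [0.4896 0.0991 0.2136] [ 0.1   0.17 -0.02] [ 0.269 -2.824 -1.167] w 0.32 40.3 [-0.25  0.49  1.92  0.74  1.24 -2.44]
[[-0.982 -0.133 -0.135]
 [-0.189  0.695  0.693]
 [ 0.001  0.706 -0.708]]
```

The tilt is right: the tool points to +y and 45° down. I lower towards the plate.

Call:
carry_out(
  commands=[
    [[0, 0, -0.3, 0, 0, 0, 0.15], [0, 0, -0.4, 0, 0, 0, 0.15], [0, 0, -0.4, 0, 0, 0, 0.15], [0, 0, -0.2, 0, 0, 0, 0.15], [0, 0, -0.04, 0, 0, 0, 0.15], [0, 0, -0.02, 0, 0, 0, 0.15], [0, 0, -0.02, 0, 0, 0, 0.15], [0, 0, 0, 0, 0, 0, 0.15]],
  ],
)

```text
time_s: 12.7
eef_pos: [0.4906, 0.1, 0.0776]
ee_rot: [0.271, -2.825, -1.166]
contact_force: [-0.3, -0.0, -0.2]
width: 0.314
grasp_force: 40.3
```

Call:
carry_out(
  commands=[
    [[0, 0, -0.02, 0, 0, 0, 0.15], [0, 0, -0.02, 0, 0, 0, 0.15], [0, 0, 0, 0, 0, 0, 0.15]],
  ],
)

```text
time_s: 13.08
eef_pos: [0.4913, 0.1003, 0.0739]
ee_rot: [0.269, -2.822, -1.164]
contact_force: [-0.2, -1.3, -0.4]
width: 0.316
grasp_force: 40.3
```

It is about a millimetre above the plate. I open a little, then withdraw along the tool while opening further.

Call:
carry_out(
  commands=[
    [[0, 0, -0.01, 0, 0, 0, 0.15], [0, 0, 0, 0, 0, 0, 0.4], [0, 0, 0, 0, 0, 0, 0.4], [0.01, -0.07, 0.07, 0, 0, 0, 0.5], [0.02, -0.1, 0.1, 0, 0, 0, 0.6], [0.03, -0.15, 0.15, 0, 0, 0, 0.8], [0.03, -0.2, 0.2, 0, 0, 0, 0.8], [0, 0, 0.4, 0, 0, 0, 0.8], [0, 0, 0.4, 0, 0, 0, 0.8], [0, 0, 0, 0, 0, 0, 0.8]],
  ],
)

```text
time_s: 14.32
eef_pos: [0.5013, 0.0472, 0.2084]
ee_rot: [0.271, -2.828, -1.161]
contact_force: [1.2, 0.4, 0.3]
width: 0.804
grasp_force: 0.0
```

```bash
python3 - <<'E'
from h import *
state()
for n in("top","scene"):
    c=camera(n); f=c["frame"].astype(int); b,g,r=f[...,0],f[...,1],f[...,2]
    k,l,st,ce=cv2.connectedComponentsWithStats(((r>45)&(r<190)&(r>2*g)&(r>2*b)).astype(np.uint8))
    for i in range(1,k):
        if st[i,4]>30: print(n,ce[i].round(1),st[i],ray(c,*ce[i],.056).round(4))
cv2.imwrite("pics/s7.png",cv2.resize(c["frame"][150:290,180:320],None,fx=4,fy=4))
E
```

```text
14.325 [0.5013 0.0472 0.2084] [1.15 0.39 0.3 ] [ 0.271 -2.828 -1.161] w 0.804 0.0 [-0.33  0.52  1.87  0.69  1.28 -2.48]
top [243.3 134.4] [238 129  11  12  96] [0.6598 0.0157 0.056 ]
top [319.  175.5] [314 170  11  12 106] [ 0.5138 -0.2563  0.056 ]
top [220.  181.2] [215 175  11  12  89] [0.4899 0.0973 0.056 ]
scene [187.5 171.6] [183 167  11  10  84] [ 0.5185 -0.2518  0.056 ]
scene [201.9 180.6] [197 176  11  10  95] [ 0.509  -0.1813  0.056 ]
scene [183.9 191. ] [179 187  11  10  93] [ 0.5801 -0.1717  0.056 ]
scene [217.  190.4] [212 186  11  10  98] [ 0.5003 -0.11    0.056 ]
scene [199.1 201.3] [194 197  12  10 105] [ 0.571  -0.1003  0.056 ]
scene [197.9 224.1] [191 218  11  11  46] [ 0.6277 -0.0177  0.056 ]
scene [260.8 228.4] [255 222  13  14 160] [0.5022 0.1074 0.056 ]
```

The disc fell flat at about (0.488, 0.099). I return the tool upright over it with the diagonal yaw.

Call:
carry_out(
  commands=[
    [[0, 0.1, 0, -0.07, -0.0136, 0, 0.8], [0, 0.1, 0, -0.07, -0.0136, 0, 0.8], [0, 0.1, 0, -0.07, -0.0136, 0, 0.8], [-0.03, 0.1, 0, -0.07, -0.0136, 0, 0.8], [-0.03, 0.1, 0, -0.07, -0.0136, 0, 0.8], [-0.03, 0.02, 0, -0.07, -0.0136, 0, 0.8], [-0.03, 0, 0, -0.07, -0.0136, 0, 0.8], [0, 0, 0, 0, 0, -0.108, 0.9], [0, 0, 0, 0, 0, -0.108, 1], [0, 0, 0, 0, 0, -0.108, 1], [0, 0, 0, 0, 0, -0.108, 1], [0, 0, 0, 0, 0, -0.108, 1]],
  ],
)

```text
time_s: 15.92
eef_pos: [0.4883, 0.0999, 0.2043]
ee_rot: [-1.024, -2.964, 0.003]
contact_force: [-0.2, 0.6, -0.6]
width: 1.0
grasp_force: 0.0
```

Call:
carry_out(
  commands=[
    [[0, 0, 0, 0, 0, 0, 1]],
  ],
)

```text
time_s: 16.05
eef_pos: [0.4883, 0.1, 0.2044]
ee_rot: [-1.014, -2.968, 0.003]
contact_force: [-0.1, 0.0, -0.6]
width: 1.001
grasp_force: 0.0
```

```bash
python3 - <<'E'
from h import *
from scipy.spatial.transform import Rotation as Ro
state(); print(Ro.from_rotvec(readout.state()["ee_rot"]).as_matrix().round(3))
c=camera("wrist"); brown(c,.056); cv2.imwrite("pics/w8.png",c["frame"])
E
```

```text
16.05 [0.4883 0.1    0.2044] [-0.13  0.01 -0.6 ] [-1.014 -2.968  0.003] w 1.001 0.0 [ 0.07  0.38  1.92  0.    0.85 -0.84]
[[-0.791  0.612 -0.006]
 [ 0.612  0.791  0.   ]
 [ 0.005 -0.003 -1.   ]]
[258.1 189.5] [ 235  163   47   51 1759] [0.4908 0.0991 0.056 ]
[163.3 345.1] [148 333  26  29 206] [ 0.5649 -0.0826  0.056 ]
```

View pics/w8.png

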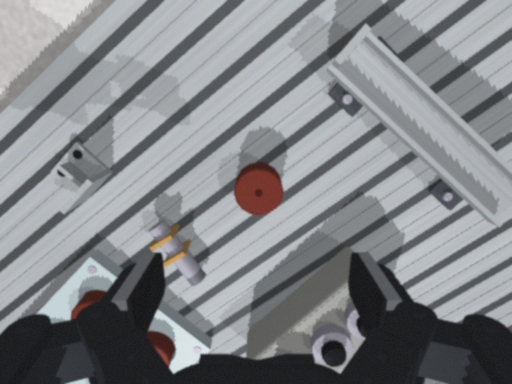

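Spare2 is flat at (258,190) in the wrist view, with its hole at (258,193) and the fingers clear of the sensor. I descend and grip.

Call:
carry_out(
  commands=[
    [[0.03, -0.01, -0.4, 0, 0, 0, 1], [0, 0, -0.4, 0, 0, 0, 1], [0, 0, -0.35, 0, 0, 0, 1], [0, 0, -0.2, 0, 0, 0, 1], [0, 0, -0.03, 0, 0, 0, 1], [0, 0, 0, 0, 0, 0, 1], [0, 0, 0, 0, 0, 0, 0.4], [0, 0, 0, 0, 0, 0, 0.3], [0, 0, 0, 0, 0, 0, 0.3], [0, 0, 0, 0, 0, 0, 0.3], [0, 0, 0, 0, 0, 0, 0.3], [0, 0, 0, 0, 0, 0, 0.3]],
  ],
  squeeze=40,
)

```text
time_s: 17.6
eef_pos: [0.4918, 0.0993, 0.0682]
ee_rot: [-1.016, -2.97, 0.0]
contact_force: [-1.4, 0.8, 8.7]
width: 0.494
grasp_force: 39.3
```

Call:
carry_out(
  commands=[
    [[0, 0, 0.3, 0, 0, 0, 0.3], [0, 0, 0.5, 0, 0, 0, 0.3], [0, 0, 0.5, 0, 0, 0, 0.3], [0.17, -0.47, 0, 0, 0, 0, 0.3], [0.17, -0.47, 0, 0, 0, 0, 0.3], [0.17, -0.47, 0, 0, 0, 0, 0.3], [0.17, -0.47, 0, 0, 0, 0, 0.3], [0.17, -0.47, 0, 0, 0, 0, 0.3], [0.17, -0.47, 0, 0, 0, 0, 0.3], [0.17, -0.47, 0, 0, 0, 0, 0.3], [0.2, -0.52, 0, 0, 0, 0, 0.3], [0, 0, 0, 0, 0, 0, 0.3]],
  ],
)

```text
time_s: 19.1
eef_pos: [0.6308, -0.285, 0.1967]
ee_rot: [-1.021, -2.968, 0.002]
contact_force: [-0.8, 0.3, -1.1]
width: 0.49
grasp_force: 41.0
```

Call:
carry_out(
  commands=[
    [[0, 0, 0, 0, 0, 0, 0.3]],
  ],
)

```text
time_s: 19.23
eef_pos: [0.6302, -0.2814, 0.197]
ee_rot: [-1.016, -2.968, 0.001]
contact_force: [0.4, -0.3, -0.7]
width: 0.494
grasp_force: 41.0
```

```bash
python3 - <<'E'
from h import *
state(); c=camera("wrist"); cv2.imwrite("pics/w9.png",c["frame"]); g=cv2.cvtColor(c["frame"],cv2.COLOR_BGR2GRAY)
x,y=proj(c,(.5859,-.246,.046)).astype(int); print(x,y)
m=np.zeros_like(g); m[y-34:y+34,x-34:x+34]=(g[y-34:y+34,x-34:x+34]<130)*255
cn=max(cv2.findContours(cv2.morphologyEx(m,cv2.MORPH_OPEN,np.ones((5,5))),cv2.RETR_EXTERNAL,cv2.CHAIN_APPROX_NONE)[0],key=cv2.contourArea)
P=np.array([ray(c,*q,.046)[:2]*1000 for q in cn[:,0].astype(float)],np.float32)
print(cv2.boundingRect(cn),cv2.minEnclosingCircle(P))
# hole of the held disc: darkest blob (blackhat) near (256,275)
w=cv2.GaussianBlur(g,(5,5),0)[255:300,230:285]; b=cv2.morphologyEx(w,cv2.MORPH_BLACKHAT,np.ones((21,21)))
_,mx,_,p=cv2.minMaxLoc(b); u,v=p[0]+230,p[1]+255; z=readout.state()["eef_pos"][2]-.0242+.014
print((u,v),mx,ray(c,u,v,z).round(4)); brown(c,.06)
E
```

```text
19.225 [ 0.6302 -0.2814  0.197 ] [ 0.43 -0.27 -0.72] [-1.016e+00 -2.968e+00  1.000e-03] w 0.494 41.0 [-0.52  0.64  1.44 -0.    1.07 -1.43]
258 120
(230, 92, 56, 57) ((585.7142333984375, -246.6005859375), 23.235353469848633)
(260, 274) 30.0 [ 0.6319 -0.2812  0.1871]
[255.8   6.2] [235   0  45  14 298] [ 0.5206 -0.1979  0.06  ]
[391.2   4.8] [370   0  47  14 421] [ 0.579  -0.1211  0.06  ]
[326.5  53.4] [ 295   21   59   62 2551] [ 0.5773 -0.1754  0.06  ]
[189.9  52.6] [ 161   22   59   62 2800] [ 0.5148 -0.2553  0.06  ]
[263.2 253.3] [ 212  213   90   90 3683] [ 0.6804 -0.3132  0.06  ]
```

Pocket3 is at (0.5857, -0.2464), and the held-disc offset is consistent with before. I move over it and lower to just above the mouth.

Call:
carry_out(
  commands=[
    [[-0.228, 0.178, 0, 0, 0, 0, 0.3], [-0.228, 0.177, -0.2, 0, 0, 0, 0.3], [0, 0, -0.4, 0, 0, 0, 0.3], [0, 0, -0.3, 0, 0, 0, 0.3], [0, 0, -0.13, 0, 0, 0, 0.3], [0, 0, 0, 0, 0, 0, 0.3], [0, 0, 0, 0, 0, 0, 0.3], [0, 0, 0, 0, 0, 0, 0.3]],
  ],
)

```text
time_s: 20.27
eef_pos: [0.5854, -0.2463, 0.0954]
ee_rot: [-1.017, -2.971, 0.002]
contact_force: [0.1, 0.1, -0.3]
width: 0.492
grasp_force: 41.0
```

Call:
carry_out(
  commands=[
    [[-0.007, 0.004, -0.06, 0, 0, 0, 0.3], [0, 0, -0.06, 0, 0, 0, 0.3], [0, 0, -0.04, 0, 0, 0, 0.3], [0, 0, -0.03, 0, 0, 0, 0.3], [0, 0, -0.01, 0, 0, 0, 0.3], [0, 0, 0, 0, 0, 0, 0.3]],
  ],
)

```text
time_s: 21.02
eef_pos: [0.5843, -0.2458, 0.0743]
ee_rot: [-1.016, -2.969, 0.001]
contact_force: [0.0, -0.2, -0.7]
width: 0.492
grasp_force: 41.0
```

Call:
carry_out(
  commands=[
    [[0, 0, -0.011, 0, 0, 0, 0.3], [0, 0, 0, 0, 0, 0, 0.3], [0, 0, 0, 0, 0, 0, 0.6], [0, 0, 0, 0, 0, 0, 0.8], [0, 0, 0, 0, 0, 0, 0.8], [0, 0, 0.2, 0, 0, 0, 0.8], [0, 0, 0.5, 0, 0, 0, 0.8], [0, 0, 0.5, 0, 0, 0, 0.6], [0, 0, 0.2, 0, 0, 0, 0.4], [0, 0, 0, 0, 0, 0, 0.3]],
  ],
)

```text
time_s: 22.28
eef_pos: [0.5846, -0.2459, 0.2146]
ee_rot: [-1.017, -2.972, 0.002]
contact_force: [-0.3, 0.3, -1.5]
width: 0.302
grasp_force: 0.0
```

```bash
python3 - <<'E'
from h import *
state(); c=camera("wrist"); brown(c,.06); cv2.imwrite("pics/w10.png",c["frame"])
E
```

```text
22.275 [ 0.5846 -0.2459  0.2146] [-0.29  0.31 -1.46] [-1.017e+00 -2.972e+00  2.000e-03] w 0.302 0.0 [-0.5   0.54  1.58 -0.    1.02 -1.41]
[320.5  11.1] [294   0  56  27 964] [ 0.5054 -0.1235  0.06  ]
[256.8  63.8] [ 231   35   52   57 2111] [ 0.5052 -0.1848  0.06  ]
[381.9  62.8] [ 352   34   59   57 2562] [ 0.5658 -0.1053  0.06  ]
[198.1 126.6] [ 173  102   51   50 1992] [ 0.514  -0.2544  0.06  ]
[316.  126.5] [ 290  102   52   50 1989] [ 0.575  -0.1753  0.06  ]
[256.5 183.1] [ 234  158   46   50 1708] [ 0.5837 -0.2458  0.06  ]
```

Spare2's blob is at (256.5,183.1), 46x50 px. Spare1's reading when seated, in the same relative pose, was the same, so it is fully down. Now to the buttons, with fingers shut.

Call:
carry_out(
  commands=[
    [[0.062, 0.441, 0, 0, 0, -0.059, 0.2], [0.062, 0.441, 0, 0, 0, -0.059, 0], [0.062, 0.441, 0, 0, 0, -0.059, 0], [0.062, 0.441, 0, 0, 0, -0.059, 0], [0.062, 0.441, 0, 0, 0, -0.059, 0], [0.062, 0.441, 0, 0, 0, -0.059, 0], [0.062, 0.441, 0, 0, 0, -0.059, 0], [0.066, 0.441, 0, 0, 0, -0.059, 0], [0, 0, 0, 0, 0, 0, 0], [0, 0, 0, 0, 0, 0, 0]],
  ],
)

```text
time_s: 23.58
eef_pos: [0.6339, 0.1066, 0.2118]
ee_rot: [-2.02, -2.399, 0.002]
contact_force: [0.8, 0.4, 1.2]
width: -0.001
grasp_force: 0.0
```

```bash
python3 - <<'E'
from h import *
state(); c=camera("wrist"); cv2.imwrite("pics/w11.png",c["frame"]); g=cv2.cvtColor(c["frame"],cv2.COLOR_BGR2GRAY)
print(proj(c,(.6345,.107,.102)).round(),proj(c,(.6415,.066,.102)).round())
k,l,st,ce=cv2.connectedComponentsWithStats((g<70).astype(np.uint8))
for i in range(1,k):
    if 150<st[i,4]<4000: print(ce[i].round(1),st[i],ray(c,*ce[i],.1).round(4))
E
```

```text
23.575 [0.6339 0.1066 0.2118] [0.77 0.4  1.22] [-2.020e+00 -2.399e+00  2.000e-03] w -0.001 0.0 [ 0.06  0.56  1.56  0.    1.03 -0.11]
[260. 200.] [259. 249.]
[472.6 173.9] [ 431   66   81  216 1448] [0.7876 0.1538 0.1   ]
[214.3 224.9] [207 176  13  88 494] [0.603  0.0794 0.1   ]
[263.1 196.5] [250 183  27  28 574] [0.6367 0.1093 0.1   ]
[312.  230.1] [304 222  17  17 280] [0.6798 0.0884 0.1   ]
```

The reset cap is seen at (263,196), at about (0.636, 0.108). I descend to just above it.

Call:
carry_out(
  commands=[
    [[0.022, 0.012, -0.3, 0, 0, 0, 0], [0, 0, -0.35, 0, 0, 0, 0], [0, 0, -0.17, 0, 0, 0, 0], [0, 0, 0, 0, 0, 0, 0], [0, 0, -0.05, 0, 0, 0, 0], [0, 0, 0, 0, 0, 0, 0]],
  ],
)

```text
time_s: 24.38
eef_pos: [0.6367, 0.1081, 0.1268]
ee_rot: [-2.023, -2.4, -0.002]
contact_force: [0.1, -0.2, -0.2]
width: -0.002
grasp_force: 0.0
```

Call:
carry_out(
  commands=[
    [[0, 0, -0.04, 0, 0, 0, 0], [0, 0, -0.03, 0, 0, 0, 0], [0, 0, 0, 0, 0, 0, 0]],
  ],
)

```text
time_s: 24.75
eef_pos: [0.6369, 0.1082, 0.1195]
ee_rot: [-2.023, -2.4, -0.002]
contact_force: [1.1, 0.1, 4.0]
width: 0.002
grasp_force: 2.0
```

Call:
carry_out(
  commands=[
    [[0, 0, -0.015, 0, 0, 0, 0], [0, 0, -0.01, 0, 0, 0, 0], [0, 0, 0, 0, 0, 0, 0]],
  ],
)

```text
time_s: 25.12
eef_pos: [0.6369, 0.1083, 0.1179]
ee_rot: [-2.023, -2.4, -0.003]
contact_force: [-0.5, -0.3, 12.8]
width: 0.005
grasp_force: 6.7
```

Reset is bottomed at 12.8 N. I rise and move to start.

Call:
carry_out(
  commands=[
    [[0, 0, 0.1, 0, 0, 0, 0], [0, 0, 0.25, 0, 0, 0, 0], [0.035, -0.207, 0, 0, 0, 0, 0], [0.035, -0.207, 0, 0, 0, 0, 0], [0, 0, 0, 0, 0, 0, 0], [0, 0, -0.15, 0, 0, 0, 0], [0, 0, -0.1, 0, 0, 0, 0], [0, 0, -0.05, 0, 0, 0, 0], [0, 0, -0.03, 0, 0, 0, 0], [0, 0, 0, 0, 0, 0, 0]],
  ],
)

```text
time_s: 26.38
eef_pos: [0.6433, 0.0671, 0.1188]
ee_rot: [-2.022, -2.399, -0.001]
contact_force: [-2.1, 0.8, 4.4]
width: 0.001
grasp_force: 2.2
```

Call:
carry_out(
  commands=[
    [[0, 0, -0.015, 0, 0, 0, 0], [0, 0, -0.01, 0, 0, 0, 0], [0, 0, 0, 0, 0, 0, 0]],
  ],
)

```text
time_s: 26.75
eef_pos: [0.6436, 0.067, 0.1179]
ee_rot: [-2.023, -2.4, -0.003]
contact_force: [-6.6, 1.6, 16.8]
width: -0.001
grasp_force: 8.2
```

Call:
carry_out(
  commands=[
    [[0, 0, 0.1, 0, 0, 0, 0], [0, 0, 0.4, 0, 0, 0, 0], [0, 0, 0.5, 0, 0, 0, 0], [0, 0, 0.1, 0, 0, 0, 0], [0, 0, 0, 0, 0, 0, 0]],
  ],
)

```text
time_s: 27.38
eef_pos: [0.6436, 0.0668, 0.2265]
ee_rot: [-2.023, -2.4, -0.002]
contact_force: [-0.6, -0.6, -0.6]
width: -0.003
grasp_force: 0.0
```

```bash
python3 - <<'E'
from h import *
state(); c=camera("scene"); brown(c,.056,0)
f=c["frame"].astype(int); b,g,r=f[...,0],f[...,1],f[...,2]
k,l,st,ce=cv2.connectedComponentsWithStats(((r>45)&(r<190)&(r>2*g)&(r>2*b)).astype(np.uint8))
for i in range(1,k):
    if st[i,4]>40: print(ce[i].round(1),st[i])
E
```

```text
27.375 [0.6436 0.0668 0.2265] [-0.59 -0.57 -0.62] [-2.023e+00 -2.400e+00 -2.000e-03] w -0.003 0.0 [ 0.    0.55  1.53  0.    1.06 -0.17]
[169.6 181.2] [164 177  12  10  89]
[183.9 190.9] [179 186  12  11 101]
[216.6 190.5] [211 186  12  10 107]
[197.9 202.1] [194 197  11  10  77]
```

```bash
python3 -c "
from rig import order; print(order.finish_job())"
```

```text
the job is handed in; nothing more can be done
None
```

I seated both spares in the two empty pockets (spare1 in pocket5, spare2 in pocket3), pressed reset and then start fully in and released each, and handed the job in at about 27 s; no verdict came back.

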